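# Catch the chip reader's falling lid and let it down softly

## Task

The chip reader's lid stands open, leaning back past upright. Tip it forward with a finger so that it falls freely, catch it under its front tab on the outside of a finger while it is still about half open and hold it still there for a good half second, then let it down gently on the finger until it is fully shut, with no clap, and take the hand away. Do not grip or squeeze the lid, and leave the chip inside and the glassware around undisturbed.

Things in the scene. Friction and masses are not known exactly. Their poses are not given: they have to be found in the camera images.
- reader: White open-topped plastic case of the chip reader, fixed to the bench: 140 mm along its x, 170 mm along its y, 85 mm high. Origin at the centre of its underside; its x points from its front (tab side, roughly the robot's left) to the hinge side (roughly the robot's right), z up. Only low dishes stand in front of it, only the flasks (under 160 mm tall) behind it.
- lid (a joint): Lid angle: 0 shut, 1.57 upright, 1.72 leaning back on its stop; balance at 1.52: beyond it sinks back, below it falls to the front. About 0.25 kg (+-15 %). Hinge is damped (0.26 N m s/rad, hardly any friction): from just past balance it creeps, takes 2 to 4 s to half open (0.8), and left alone claps shut at about 0.7 rad/s. 1 to 3 N at the tab tip or carry it.
- lid_hinge (a point): On the lid's hinge axis (the reader's y), mid-width, 70 mm behind the reader's origin, 85.5 mm above the bench. Lid: grey flat panel 8 mm thick, 140 mm long, 170 mm wide, its underside in the plane through the axis. From the middle of its free edge a tab 60 mm wide, 8 mm thick runs on 35 mm; shut, it overhangs the case front, so a finger under it can be drawn out.
- lid_tab (a point): Middle of the lower front edge of the lid's tab, 175 mm from the hinge axis; it moves with the lid. With the lid shut it is 85.5 mm above the bench, with the lid upright about 260 mm. Axes as the lid's: x towards the hinge, y along the hinge, z out of the lid's top face.
- chip: Loose clear chip with a metal window, 25 x 75 x 5 mm, lying on the black stage inside the case, its underside 44 mm above the bench, origin at the centre of its underside. To be left alone.
- flask_a: Loose glass conical flask with a white stopper, 76 mm across, 149 mm tall, behind the reader's hinge, on the reader's +y side (far from the robot); origin under its centre. A bystander.
- flask_b: Like flask_a, 84 mm across, 159 mm tall, on the reader's -y side (near the robot). A bystander.
- beaker: Loose empty glass beaker, 56 mm across, 65 mm tall, beside the reader, on its +y or -y side; origin under its centre. A bystander.
- vial: Loose amber vial, 32 mm across, 60 mm tall, beside the reader, on its +y or -y side; origin under its centre. A bystander.
- dish_a: Loose low glass dish, 90 mm across, 14 mm high, with white plastic parts, in front of the reader to one side; origin under its centre. A bystander.
- dish_b: Like dish_a, with a small green circuit board, in front of the reader to the other side. A bystander.

How it is judged:
On the way, in this order (a step that is already met when the one before it is completed fails the run):
1. the lid is tipped past its balance and falls with nothing touching it (value of joint lid between 0.5 and 1.5 rad and velocity of joint lid below -0.05 rad/s and contact force between anything else and lid below 0.02 N), for 0.1 s.
2. the lid is caught about half open (0.3 to 1.2 rad) and held still on a finger (value of joint lid between 0.3 and 1.2 rad and velocity of joint lid between -0.1 and 0.1 rad/s and contact force between the fingers and lid above 0.2 N), for 0.3 s.
At the end, for the whole second after the job is handed in: The lid is shut (within 0.02 rad of 0) and at rest; the chip lies within 6 mm and the glassware within 15 mm of where it was (value of joint lid below 0.02 rad and velocity of joint lid between -0.05 and 0.05 rad/s and linear speed of chip below 0.02 m/s and distance of each of flask_a, flask_b, beaker, vial, dish_a, dish_b from where it was at the start of the episode below 0.015 m and distance of chip from where it was at the start of the episode below 0.006 m); the robot touches nothing.
It fails at once if the lid claps: it turns faster than 0.4 rad/s over the last stretch before shut (0.03 to 0.25 rad) (velocity of joint lid below -0.4 rad/s and value of joint lid between 0.03 and 0.25 rad).
It fails at once if the lid is gripped or forced: more than 30 N between fingers and lid (contact force between the fingers and lid above 30 N).
It fails at once if the chip is touched, shifted or lifted (distance of chip from where it was at the start of the episode above 0.006 m or contact force between any of the arm, the fingers and chip above 0.3 N).
It fails at once if glassware around the reader is lifted, tipped or shifted by more than 15 mm (distance of any of flask_a, flask_b, beaker, vial, dish_a, dish_b from where it was at the start of the episode above 0.015 m or angle between any of flask_a, flask_b, beaker, vial, dish_a, dish_b's own z axis and vertical above 0.3 rad).
It also fails if it takes over 54 s, if anything falls off the work surface, if the arm or the gripper's body presses on something with over 40 N, if the wrist force passes 120 N, or if a joint passes its speed limit or range.

## Robot

A 7-joint arm with a two-finger parallel gripper is mounted at the origin on the work surface. World frame = base frame: x ahead of the robot, y to its left, z up, the work surface at z = 0. Lengths are in m, angles in rad, forces in N, time in s.
With the tool pointing down it reaches from about 0.4 to 0.85 m from the base axis. Payload 4.5 kg.
Tool frame: the origin (TCP) lies midway between the tips of the shut fingers; the grasp point (between the pads) lies 19 mm behind it; z points along the fingers, y is the direction in which the jaws open and shut (so a half turn about z gives the same grasp; the last joint's range is limited). The gripper opens to 88 mm and grips with 3 to 60 N. Pads are 18 mm wide; open, the fingers measure 123 mm over their backs; the gripper's body (75 mm by 187 mm) begins 45 mm behind the grasp point.
Start: joints at [-1.221, 0.689, -0.195, 1.565, 0.157, 0.902, -0.215], TCP at [0.194, 0.594, 0.239] pointing down, gripper open.
Joint ranges: [-3.01, 3.01], [-0.46, 2.08], [-1.47, 1.51], [0.13, 2.56], [-1, 4.14], [0.04, 2.09], [-2.66, 2.66]. Speed limits (rad/s): [2.57, 2.57, 3.14, 3.14, 3.14, 3.14, 3.14].

## Interface

Orientations are given as a unit quaternion [x, y, z, w].
In Python, from plant import get_state, snapshot, finish_job, find_in gives the robot as it stands.
- The arm moves only by the shell command python3 -m creep 'ROWS' [OPENING] [FORCE]. ROWS is JSON, one flat list of numbers, 6 for each row, row after row: the shift along the tool's x, y, z in mm, then the turn, a rotation vector about the tool's x, y, z in degrees. In form: [tx, ty, tz, wx, wy, wz, tx, ty, tz, wx, wy, wz, ...]. A call has 1 to 5 rows; each row shifts and turns the pose as measured when the row begins, along the tool's axes as they then stand; what a row does not reach is not made up. A row lasts 1/12 s, in which the tool goes at most 41.7 mm and 7.16 degrees, less where a joint would pass 70% of its speed; a pose out of reach is approached as far as the arm can. A call is refused whole if a number of a shift passes 41.7 or a number of a turn 7.16, either way. A call with a gripper value outside its range is refused whole. OPENING is the finger opening in mm, from 0 to 88.1, set as the call begins (- or left out, the last holds). The fingers move at their own pace and stop on an object; FORCE is the grip in N (left out, the last holds). Time passes only in rows, so rows that do not move let the fingers close. It gives the time, the measured TCP pose, the force and the opening at its end, in the units of the state.
- get_state(): the state, without advancing time (a new reading comes with each control period).
- snapshot(name): name is "side" or "top" or "wrist"; returns a dict with "color" (384x512x3 uint8, red, green, blue), "intrinsics" (3x3 intrinsics, pixels), "extrinsics" (4x4, takes a point from world to camera coordinates). Camera axes: x right, y down, z forward; pixel columns grow to the right and rows downward; lengths in m; the calibration is good to about 2 mm. A picture is of the moment at which its call begins. There is no depth.
- finish_job(): hands the job in, once; it reports no verdict.
Trained networks look in the newest picture that a camera, given by its name, has taken for a name from the list of things; names that differ only in an ending like _2 or _b are one class to them, and where a whole thing is asked for, a point or a joint stands for the part that bears it (a point fixed in the world has none). Each returns a list of dicts, best first, with "score" (0 to 1); they miss things now and then, are a little off and sometimes report something else, mostly with a low value. They report only what shows in the picture. A call takes as long as a camera call.
- find_in(thing, camera): "xy" ([column, row] in pixels, amid what is visible of it).
The state is a dict: "clock": time; "q": joint angles; "qd": joint speeds; "joint_torque": joint torques, N m; "tool_pos": TCP position; "eef_rot": TCP orientation; "contact_force": force on the tool from outside, world axes, zero at the start; "moment": the same for the moment, N m; "opening": opening from 0.0 (shut) to 1.0 (fully open).
Only numpy, scipy, OpenCV 4.12 (cv2) and the standard library are available. Lean on these libraries where they do the work, as an engineer would, in place of code of your own. Each camera call takes 0.05 s, during which the arm holds its last target.

## Working session

There is one attempt and no reset: what is moved stays moved. The work goes in short steps, Python scripts to look and compute and a shell command to move; the robot and the scene stay as the last step left them, time stands still between calls to the robot, and variables do not carry over. Pictures are saved under pics/ and viewed, and the job is handed in when it is done.

```bash
ls; mkdir -p pics; python3 - <<'E'
from plant import *
import cv2
s=get_state(); print({k:s[k] for k in ('clock','tool_pos','eef_rot','contact_force','opening')})
for c in ('side','top','wrist'):
    p=snapshot(c); cv2.imwrite(f'pics/{c}0.png',p['color'][:,:,::-1])
    print(c,p['intrinsics'],p['extrinsics'])
    for t in ['reader','lid','lid_hinge','lid_tab','chip','flask_a','beaker','vial','dish_a']:
        print(t,[(d['xy'],round(d['score'],2)) for d in find_in(t,c)][:3])
E
```

```text
pics
{'clock': 0.0, 'tool_pos': array([0.19394417, 0.59348208, 0.23791485]), 'eef_rot': array([ 1.57179187e-01,  9.87569678e-01, -9.10162980e-04, -7.88840190e-05]), 'contact_force': array([-0.00372195,  0.55232617,  0.00783811]), 'opening': 0.9999609725119479}
side [[387.49793939   0.         259.92741333]
 [  0.         387.49793939 195.79339688]
 [  0.           0.           1.        ]] [[ 0.7024328  -0.71159798  0.01471324 -0.401143  ]
 [-0.44365637 -0.45391961 -0.77273929  0.35239915]
 [ 0.55655835  0.5362698  -0.634553    0.36514697]
 [ 0.          0.          0.          1.        ]]
reader [([307.3, 230.0], 0.58)]
lid [([350.0, 206.9], 0.8)]
lid_hinge [([349.4, 209.4], 0.73)]
lid_tab [([349.2, 207.0], 0.61), ([307.2, 231.7], 0.57)]
chip [([290.6, 238.3], 0.93)]
flask_a [([408.1, 259.2], 0.8)]
beaker [([237.6, 277.9], 0.95)]
vial [([264.8, 188.4], 0.72)]
dish_a [([201.6, 234.2], 0.91), ([261.8, 190.1], 0.71)]
top [[407.61068184   0.         261.08223774]
 [  0.         407.61068184 188.17709743]
 [  0.           0.           1.        ]] [[ 4.26353483e-03 -9.99990322e-01  1.08
[... 399 characters left out ...]
0.72)]
chip [([309.3, 191.0], 0.57)]
flask_a [([399.6, 237.3], 0.82), ([406.0, 128.7], 0.7)]
beaker [([310.7, 248.7], 0.62)]
vial [([315.7, 126.9], 0.81)]
dish_a [([234.3, 144.7], 0.92), ([236.7, 234.1], 0.73)]
wrist [[297.41753351   0.         256.65198916]
 [  0.         297.41753351 189.35615362]
 [  0.           0.           1.        ]] [[ 3.10399550e-01  9.50605985e-01  6.16225461e-04 -6.25611366e-01]
 [ 9.18126257e-01 -2.99961885e-01  2.58973057e-01 -3.58456311e-02]
 [ 2.46366182e-01 -7.98193476e-02 -9.65884349e-01  3.88855499e-01]
 [ 0.00000000e+00  0.00000000e+00  0.00000000e+00  1.00000000e+00]]
reader []
lid []
lid_hinge []
lid_tab []
chip []
flask_a []
beaker []
vial []
dish_a []
```

View pics/side0.png

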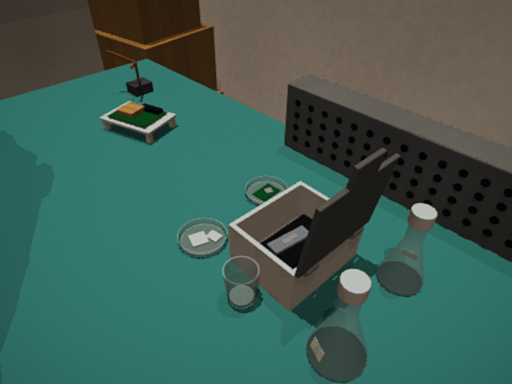

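View pics/top0.png

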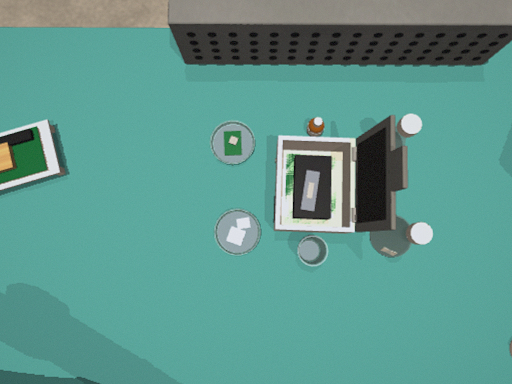

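```bash
python3 - <<'E'
import cv2
a=cv2.imread('pics/top0.png')[110:250,265:445]; cv2.imwrite('pics/topz.png',cv2.resize(a,None,fx=4.4,fy=4.2,interpolation=2))
a=cv2.imread('pics/side0.png')[140:310,220:440]; cv2.imwrite('pics/sidez.png',cv2.resize(a,None,fx=3.5,fy=3.5,interpolation=2))
E
```

```text
(no output)
```

View pics/topz.png

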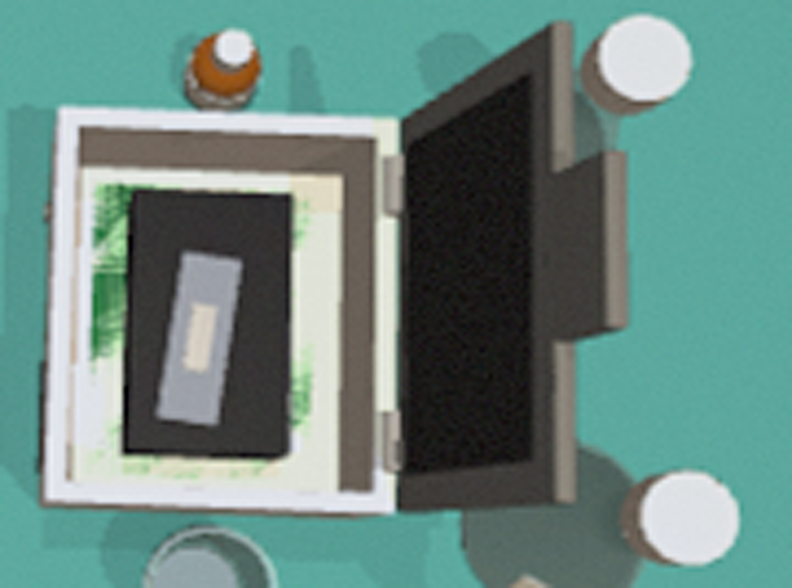

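View pics/sidez.png

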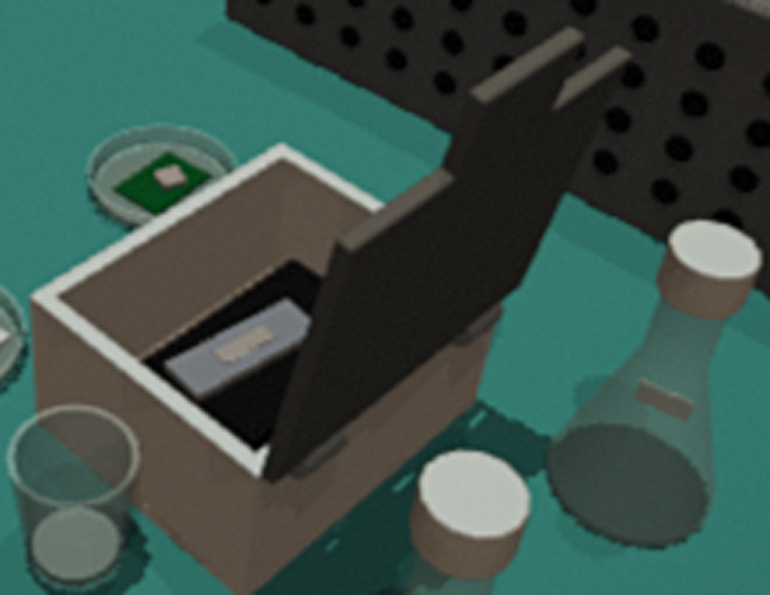

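```bash
cat > h.py <<'E'
import numpy as np
from plant import *
T=dict(K=np.array([[407.61068184,0,261.08223774],[0,407.61068184,188.17709743],[0,0,1]]),E=np.array([[4.26353483e-03,-9.99990322e-01,1.08587820e-03,4.46922405e-02],[-9.90494004e-01,-4.37234149e-03,-1.37486401e-01,5.99540791e-01],[1.37489818e-01,-4.89377784e-04,-9.90503059e-01,7.30517493e-01],[0,0,0,1]]))
S=dict(K=np.array([[387.49793939,0,259.92741333],[0,387.49793939,195.79339688],[0,0,1]]),E=np.array([[0.7024328,-0.71159798,0.01471324,-0.401143],[-0.44365637,-0.45391961,-0.77273929,0.35239915],[0.55655835,0.5362698,-0.634553,0.36514697],[0,0,0,1]]))
def ray(c,uv):
    R=c['E'][:3,:3];t=c['E'][:3,3]
    return -R.T@t, R.T@np.linalg.solve(c['K'],[uv[0],uv[1],1])
def atz(c,uv,z):
    o,d=ray(c,uv); return o+d*(z-o[2])/d[2]
def proj(c,p):
    q=c['K']@(c['E'][:3,:3]@p+c['E'][:3,3]); return q[:2]/q[2]
E
python3 - <<'E'
from h import *
cs=[(58,107),(42,500),(395,512),(400,118)]
P=[atz(T,(265+(a+.5)/4.4-.5,110+(b+.5)/4.2-.5),.085)for a,b in cs]
for p in P: print(p.round(4))
print('c',np.mean(P,0))
for i in range(4): print(np.linalg.norm(P[i]-P[(i+1)%4]))
cs=[(36,296),(280,145),(262,472)]
for a,b in cs: print('side',atz(S,(220+(a+.5)/3.5-.5,140+(b+.5)/3.5-.5),.085).round(4))
def Z(a,b): return (265+(a+.5)/4.4-.5,110+(b+.5)/4.2-.5)
for n,uv,z in [('chip',Z(200,338),.049),('stopA',Z(648,58),.149),('stopB',Z(690,518),.159),('beaker rim',(313,250),.065),('vial',(318,121),.06),('dishb',(233,143),.007),('disha',(238,232),.007)]: print(n,atz(T,uv,z).round(3))
E
```

```text
[0.6909 0.0173 0.085 ]
[0.5214 0.024  0.085 ]
[ 0.517  -0.1172  0.085 ]
[ 0.6866 -0.1239  0.085 ]
c [ 0.60397176 -0.04996511  0.085     ]
0.1696297262581821
0.1412847313611981
0.1697818138708459
0.14132362164394977
side [0.5231 0.0212 0.085 ]
side [0.6892 0.017  0.085 ]
side [ 0.5194 -0.1167  0.085 ]
chip [ 0.595 -0.045  0.049]
stopA [ 0.694 -0.203  0.149]
stopB [ 0.513 -0.206  0.159]
beaker rim [ 0.484 -0.047  0.065]
vial [ 0.725 -0.06   0.06 ]
dishb [0.696 0.104 0.007]
disha [0.518 0.092 0.007]
```

```bash
cat >> h.py <<'E'
from scipy.spatial.transform import Rotation as Ro
e=0.036
ry=np.array([np.cos(e),-np.sin(e),0]); rx=np.array([-np.sin(e),-np.cos(e),0]); Zw=np.array([0,0,1.])
H=np.array([.604,-.050,.0855])+.07*rx
def tab(th): return H+.175*(-rx*np.cos(th)+Zw*np.sin(th))
def Rt(tilt):
    t=np.radians(tilt); x=-ry; z=rx*np.sin(t)-Zw*np.cos(t); return np.column_stack([x,np.cross(z,x),z])
def rep():
    s=get_state(); p=np.array(s['tool_pos']);R=Ro.from_quat(s['eef_rot']).as_matrix()
    d=p-H
    print('t',round(s['clock'],2),'p',p.round(4),'out,lat,z',(1e3*np.array([-d@rx,d@ry,p[2]])).round(1),'F',np.round(s['contact_force'],2),'op',round(s['opening'],2))
    print('tilt',np.degrees(np.arctan2(R[:,2]@rx,-R[2,2])).round(1))
    return p,R
def go(out,lat,z,tilt=45):
    "target TCP: out = mm in front of hinge axis"
    p,R=rep(); g=H-rx*out/1e3+ry*lat/1e3; g[2]=z/1e3
    print('shift tool mm',(1e3*R.T@(g-p)).round(1),'turn deg',np.degrees(Ro.from_matrix(R.T@Rt(tilt)).as_rotvec()).round(1))
E
python3 -c "
from h import *
go(-40,0,245,45)"
python3 -m creep '[0,0,-20,6.5,0,-2.3,0,0,-20,6.5,0,-2.3,0,0,-20,6.5,0,-2.3,0,0,-20,6.5,0,-2.3,0,0,-20,6.5,0,-2.3]' 0 20
python3 -c "
from h import *
go(60,0,340,45)"
```

```text
t 1.5 p [0.1941 0.5941 0.2387] out,lat,z [ 698.9 -432.8  238.7] F [ 0.76 -0.39 -0.1 ] op 1.0
tilt -0.0
shift tool mm [-620.  -590.7   -6.3] turn deg [ 44.7  -6.3 -15.2]
clock: 1.92
tool_pos: [0.1975, 0.6006, 0.3188]
eef_rot: [0.071, 0.968, -0.236, -0.036]
contact_force: [0.5, 0.9, -1.8]
opening: 0.645
t 1.92 p [0.1975 0.6006 0.3188] out,lat,z [ 705.5 -429.6  318.8] F [ 0.46  0.93 -1.77] op 0.64
tilt 27.2
shift tool mm [-502.1 -541.2  238.2] turn deg [17.5 -5.7 -4.3]
```

```bash

python3 -m creep '[-30,-30,-10,6,-2,-1.5,-30,-30,10,6,-2,-1.5,-30,-30,14,6,-2,-1.5,-33,-30,22,0,0,0,-33,-30,22,0,0,0]' 
python3 -c "
from h import *
go(60,0,340,45)"
```

```text
clock: 2.33
tool_pos: [0.3274, 0.452, 0.3584]
eef_rot: [-0.001, 0.92, -0.391, -0.007]
contact_force: [0.4, -0.2, 0.6]
opening: 0.269
t 2.33 p [0.3274 0.452  0.3584] out,lat,z [ 561.8 -294.5  358.4] F [ 0.42 -0.24  0.58] op 0.27
tilt 46.0
shift tool mm [-278.6 -344.1  377.9] turn deg [-1.1  0.7  1.9]
```

```bash

python3 -m creep '[-20,-24,26,0,0,0.5,-20,-24,26,0,0,0.5,-20,-24,26,0,0,0.5,-20,-24,26,0,0,0.5,-20,-24,26,0,0,0]' 
python3 -m creep '[-20,-24,26,0,0,0,-20,-24,26,0,0,0,-20,-24,26,0,0,0,-20,-24,26,0,0,0,-20,-24,26,0,0,0]' 
python3 -c "
from h import *
go(60,0,340,45)"
```

```text
clock: 2.75
tool_pos: [0.4281, 0.2688, 0.3532]
eef_rot: [0.015, 0.921, -0.39, 0.001]
contact_force: [0.3, 0.0, -0.4]
opening: 0.002
clock: 3.17
tool_pos: [0.5248, 0.0843, 0.3506]
eef_rot: [0.014, 0.921, -0.389, 0.002]
contact_force: [0.8, -0.3, 0.1]
opening: 0.01
t 3.17 p [0.5248 0.0843 0.3506] out,lat,z [201.4 -84.  350.6] F [ 0.79 -0.26  0.11] op 0.01
tilt 45.8
shift tool mm [-82.2 -90.8 110.2] turn deg [-0.8  1.  -0.1]
```

```bash

python3 -m creep '[-30,0,0,0,0,0,-30,0,0,0,0,0,-22,0,0,0,0,0,0,28,28,0,0,0,0,28,28,0,0,0]' 
python3 -m creep '[0,28,28,0,0,0,0,28,28,0,0,0,0,28,28,0,0,0,0,14,14,0,0,0,0,0,0,0,0,0]' 
python3 -c "
from h import *
import cv2
go(173,0,60,45)
for c in ('side','top'):
  cv2.imwrite(f'pics/{c}1.png',snapshot(c)['color'][:,:,::-1])
"
```

```text
clock: 3.58
tool_pos: [0.6161, 0.0646, 0.2805]
eef_rot: [0.027, 0.92, -0.39, 0.006]
contact_force: [-0.5, 0.4, -0.1]
opening: 0.004
clock: 4.0
tool_pos: [0.6194, 0.0617, 0.1292]
eef_rot: [0.027, 0.921, -0.389, 0.003]
contact_force: [-0.5, 0.0, 0.1]
opening: 0.005
t 4.0 p [0.6194 0.0617 0.1292] out,lat,z [182.2  11.4 129.2] F [-0.45  0.04  0.1 ] op 0.01
tilt 45.7
shift tool mm [13.1 42.8 54.8] turn deg [-0.7  0.7 -1.5]
```

View pics/side1.png

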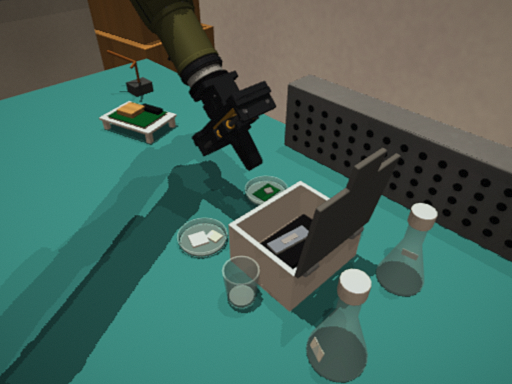

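View pics/top1.png

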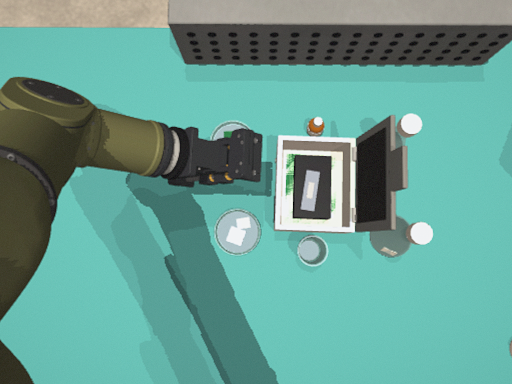

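```bash

python3 -m creep '[4,23,11,0,0,-0.5,4,23,11,0,0,-0.5,4,13,5,0,0,-0.5,0,0,0,0,0,0]' 
python3 -c "
from h import *
import cv2
go(110,0,330,45)
print(proj(S,rep()[0]))
for c in ('side',):
  cv2.imwrite(f'pics/{c}2.png',snapshot(c)['color'][:,:,::-1])
"
```

```text
clock: 4.43
tool_pos: [0.6177, 0.0864, 0.0796]
eef_rot: [0.019, 0.922, -0.386, 0.008]
contact_force: [0.4, 0.7, 0.1]
opening: 0.0
t 4.43 p [0.6177 0.0864 0.0796] out,lat,z [206.8   8.8  79.6] F [0.41 0.72 0.05] op 0.0
tilt 45.4
shift tool mm [   2.2 -246.3 -107.2] turn deg [-0.4  1.5 -0.9]
t 4.43 p [0.6177 0.0864 0.0796] out,lat,z [206.8   8.8  79.6] F [0.41 0.72 0.05] op 0.0
tilt 45.4
[244.75848033 183.49926263]
```

View pics/side2.png

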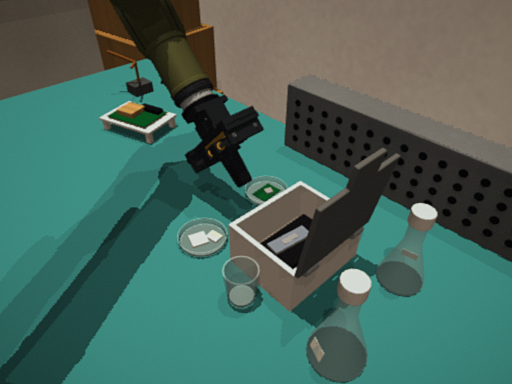

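```bash

python3 -m creep '[1,-33,-17,0,0.5,-0.5,1,-33,-17,0,0.5,-0.5,1,-33,-17,0,0.5,0,1,-33,-17,0,0,0,1,-33,-17,0,0,0]' 
python3 -m creep '[1,-33,-17,0,0,0,0,-33,-17,0,0,0,0,-25,25,0,0,0,0,-25,25,0,0,0,0,-25,25,0,0,0]' 
python3 -c "
from h import *
go(-85,0,330,45)
"
```

```text
clock: 4.9
tool_pos: [0.609, 0.0296, 0.2653]
eef_rot: [0.014, 0.922, -0.387, -0.009]
contact_force: [1.3, 0.1, 0.7]
opening: 0.007
clock: 5.32
tool_pos: [0.6084, -0.1005, 0.3623]
eef_rot: [0.019, 0.924, -0.382, 0.008]
contact_force: [0.6, -0.5, 0.3]
opening: 0.005
t 5.32 p [ 0.6084 -0.1005  0.3623] out,lat,z [ 19.7   6.2 362.3] F [ 0.56 -0.5   0.34] op 0.0
tilt 44.9
shift tool mm [  7.9 -51.5  96.6] turn deg [ 0.1  1.5 -0.9]
```

```bash

python3 -m creep '[2,-17,32,0,0.5,-0.3,2,-17,32,0,0.5,-0.3,2,-17,28,0,0.5,0,0,0,0,0,0,0]' 
python3 -c "
from h import *
go(-85,0,260,45)
"
```

```text
clock: 5.65
tool_pos: [0.595, -0.2197, 0.3478]
eef_rot: [0.031, 0.922, -0.386, -0.002]
contact_force: [-2.2, -0.7, 0.2]
opening: 0.003
t 5.65 p [ 0.595  -0.2197  0.3478] out,lat,z [-100.    -2.9  347.8] F [-2.2  -0.66  0.24] op 0.0
tilt 45.4
shift tool mm [-0.8 73.1 51. ] turn deg [-0.4 -0.1 -1.7]
```

```bash

python3 -m creep '[0,17,17,0,0,-0.5,0,17,17,0,0,-0.5,0,17,14,0,0,-0.5,0,10,0,0,0,0,0,0,0,0,0,0]' 
python3 -c "
from h import *
import cv2
go(-60,0,256,45)
for c in ('side','top'):
  cv2.imwrite(f'pics/{c}3.png',snapshot(c)['color'][:,:,::-1])
a=cv2.imread('pics/side3.png')[60:310,220:440]; cv2.imwrite('pics/side3z.png',cv2.resize(a,None,fx=2.4,fy=2.4,interpolation=2))
"
```

```text
clock: 6.07
tool_pos: [0.5952, -0.2211, 0.2829]
eef_rot: [0.03, 0.921, -0.389, -0.001]
contact_force: [0.1, 0.8, -0.2]
opening: 0.006
t 6.07 p [ 0.5952 -0.2211  0.2829] out,lat,z [-101.3   -2.6  282.9] F [ 0.11  0.79 -0.24] op 0.01
tilt 45.8
shift tool mm [ -1.2  48.2 -10.9] turn deg [-0.8  0.1 -1.7]
```

View pics/side3z.png

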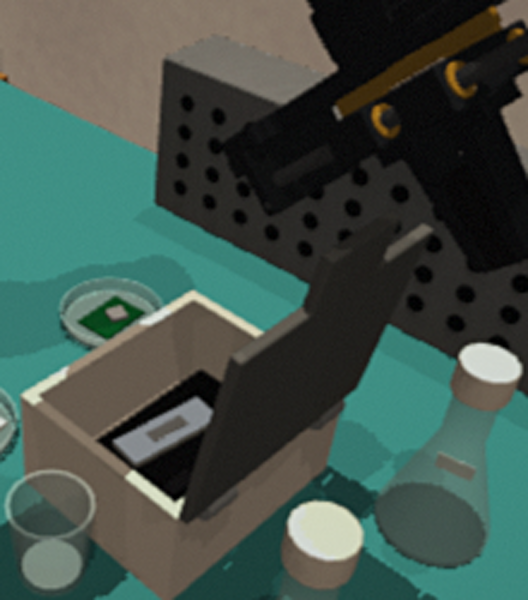

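View pics/top3.png

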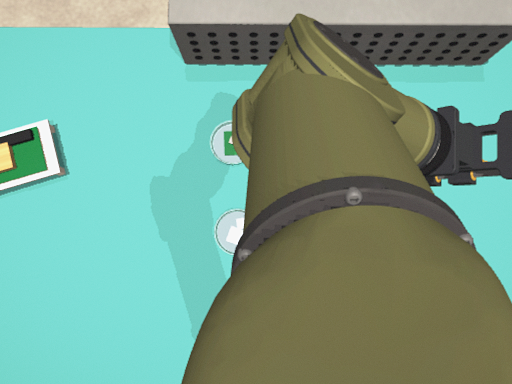

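```bash

python3 -m creep '[0,16,-3,-0.3,0,-0.5,0,16,-3,-0.3,0,-0.5,0,10,-3,0,0,-0.5,0,0,0,0,0,0]' 
python3 -c "
from h import *
go(-13,0,258,45)
"
```

```text
clock: 6.5
tool_pos: [0.6001, -0.1826, 0.2631]
eef_rot: [0.019, 0.923, -0.384, -0.002]
contact_force: [0.4, -0.4, -0.2]
opening: 0.007
t 6.5 p [ 0.6001 -0.1826  0.2631] out,lat,z [-62.7   0.8 263.1] F [ 0.41 -0.44 -0.21] op 0.01
tilt 45.1
shift tool mm [  0.9  38.7 -31.6] turn deg [-0.1  0.5 -0.5]
```

```bash

python3 -m creep '[0,6,-4,0,0,0,0,6,-4,0,0,0,0,6,-4,0,0,0,0,5,-4,0,0,0]' 
python3 -c "
from h import *
import cv2
go(-13,0,258,45)
for c in ('side',):
  cv2.imwrite(f'pics/{c}4.png',snapshot(c)['color'][:,:,::-1])
a=cv2.imread('pics/side4.png')[60:310,220:440]; cv2.imwrite('pics/side4z.png',cv2.resize(a,None,fx=2.4,fy=2.4,interpolation=2))
"
```

```text
clock: 6.83
tool_pos: [0.6011, -0.157, 0.2625]
eef_rot: [0.021, 0.921, -0.389, -0.002]
contact_force: [-0.8, -1.9, 3.5]
opening: 0.004
t 6.83 p [ 0.6011 -0.157   0.2625] out,lat,z [-37.1   1.  262.5] F [-0.78 -1.88  3.47] op 0.0
tilt 45.8
shift tool mm [  1.1  20.  -14.1] turn deg [-0.8  0.4 -0.7]
```

View pics/side4z.png

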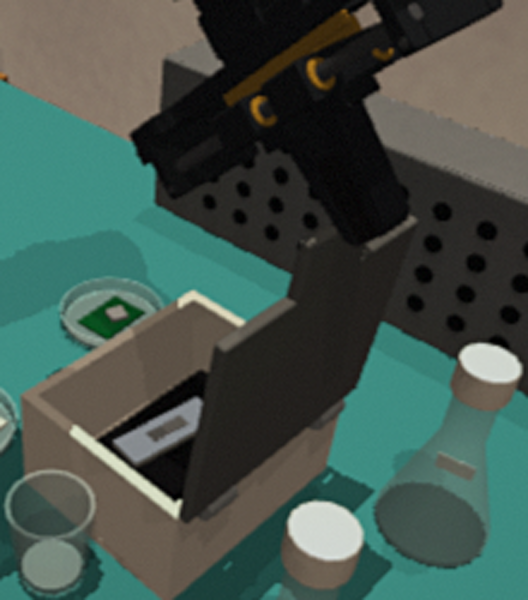

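```bash

python3 -m creep '[0,7,-4,0,0,0,0,7,-4,0,0,0,0,7,-4,0,0,0,0,7,-4,0,0,0]' 
python3 -c "
from h import *
go(-13,0,258,45)
"
```

```text
clock: 7.22
tool_pos: [0.6018, -0.1326, 0.2639]
eef_rot: [0.027, 0.916, -0.399, -0.001]
contact_force: [-1.4, -0.7, 7.0]
opening: 0.005
t 7.22 p [ 0.6018 -0.1326  0.2639] out,lat,z [-12.6   0.8 263.9] F [-1.35 -0.71  6.99] op 0.0
tilt 47.1
shift tool mm [0.9 4.1 4.3] turn deg [-2.1  0.2 -1.4]
```

```bash

python3 -c "
from h import *
import cv2
for c in ('side',):
  cv2.imwrite(f'pics/{c}5.png',snapshot(c)['color'][:,:,::-1])
a=cv2.imread('pics/side5.png')[60:310,220:440]; cv2.imwrite('pics/side5z.png',cv2.resize(a,None,fx=2.4,fy=2.4,interpolation=2))
rep()"
```

```text
t 7.27 p [ 0.6024 -0.1303  0.2631] out,lat,z [-10.3   1.3 263.1] F [-0.19  1.75  3.18] op 0.0
tilt 46.9
```

View pics/side5z.png

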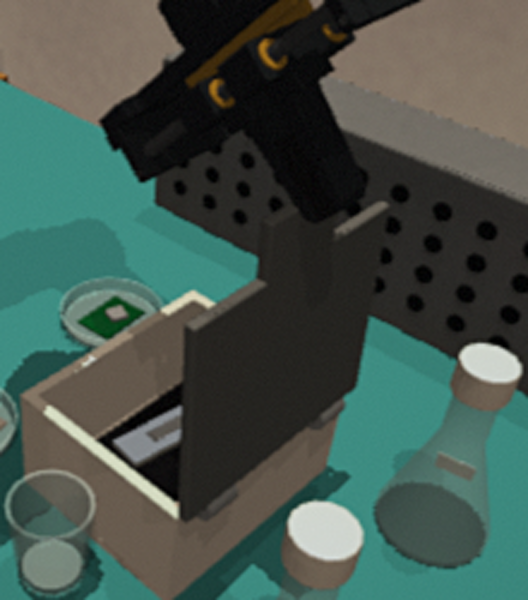

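```bash

python3 -m creep '[0,7,-3,-1,0,0,0,7,-3,0,0,0]' 
python3 -c "
from h import *
import cv2
rep()
for c in ('side',):
  cv2.imwrite(f'pics/{c}6.png',snapshot(c)['color'][:,:,::-1])
a=cv2.imread('pics/side6.png')[60:310,220:440]; cv2.imwrite('pics/side6z.png',cv2.resize(a,None,fx=2.4,fy=2.4,interpolation=2))
rep()"
```

```text
clock: 7.43
tool_pos: [0.6033, -0.118, 0.2603]
eef_rot: [0.028, 0.919, -0.393, 0.0]
contact_force: [-0.6, -0.1, 3.9]
opening: 0.008
t 7.43 p [ 0.6033 -0.118   0.2603] out,lat,z [  2.    1.8 260.3] F [-0.58 -0.06  3.95] op 0.01
tilt 46.3
t 7.48 p [ 0.6037 -0.1154  0.2589] out,lat,z [  4.6   2.1 258.9] F [0.18 0.9  0.41] op 0.0
tilt 46.1
```

View pics/side6z.png

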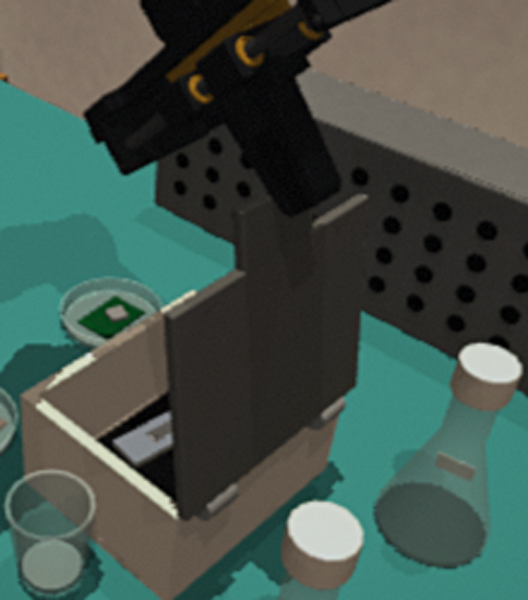

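```bash
cat >> h.py <<'E'
def thfit(px,cam=S,n=0,lat=-.085,r=.14):
    best=min(np.arange(-.1,1.8,.005),key=lambda th:np.linalg.norm(proj(cam,H+ry*lat+r*(-rx*np.cos(th)+Zw*np.sin(th))+n*(Zw*np.cos(th)+rx*np.sin(th)))-px))
    return best, proj(cam,H+ry*lat+r*(-rx*np.cos(best)+Zw*np.sin(best)))
E
python3 -c "
from h import *
for z in [(168,318),(187,330)]: 
  px=np.array([220+z[0]/2.4,60+z[1]/2.4]); print(px,thfit(px))
print(thfit(np.array([220+342/3.5,140+240/3.5])))
"
```

```text
[290.  192.5] (np.float64(1.4450000000000012), array([290.53756214, 191.25985671]))
[297.91666667 197.5       ] (np.float64(1.5400000000000014), array([298.93803378, 195.85391222]))
(np.float64(1.7400000000000015), array([317.23004999, 208.85138291]))
```

```bash

python3 -m creep '[0,-28,-28,-0.5,0,0,0,5,-34,0,0,0,0,28,-28,0,0,0,0,28,-28,0,0,0,0,28,-28,0,0,0]' 
python3 -c "
from h import *
go(170,0,215,45)"
```

```text
clock: 7.9
tool_pos: [0.6071, 0.027, 0.3187]
eef_rot: [0.033, 0.92, -0.391, -0.005]
contact_force: [0.6, 0.2, -0.2]
opening: 0.002
t 7.9 p [0.6071 0.027  0.3187] out,lat,z [147.1   0.4 318.7] F [ 0.58  0.18 -0.17] op 0.0
tilt 46.0
shift tool mm [ 2.8 90.5 55.6] turn deg [-1.  -0.5 -1.8]
```

```bash

python3 -m creep '[0,28,6,0,0,-0.5,0,28,20,0,0,-0.5,0,28,24,0,0,-0.5,0,24,22,0,0,0]' 
python3 -c "
from h import *
import cv2
for c in ('side',):
  cv2.imwrite(f'pics/{c}7.png',snapshot(c)['color'][:,:,::-1])
a=cv2.imread('pics/side7.png')[60:310,180:400]; cv2.imwrite('pics/side7z.png',cv2.resize(a,None,fx=2.4,fy=2.4,interpolation=2))
go(117,0,181,45)"
```

```text
clock: 8.23
tool_pos: [0.6149, 0.0716, 0.1892]
eef_rot: [0.015, 0.925, -0.381, 0.0]
contact_force: [1.3, -0.3, -0.0]
opening: 0.006
t 8.28 p [0.6117 0.0718 0.1824] out,lat,z [192.    3.3 182.4] F [-1.26  1.41 -4.52] op 0.01
tilt 44.8
shift tool mm [  4.1 -52.2  53.8] turn deg [0.2 0.5 0.3]
```

View pics/side7z.png

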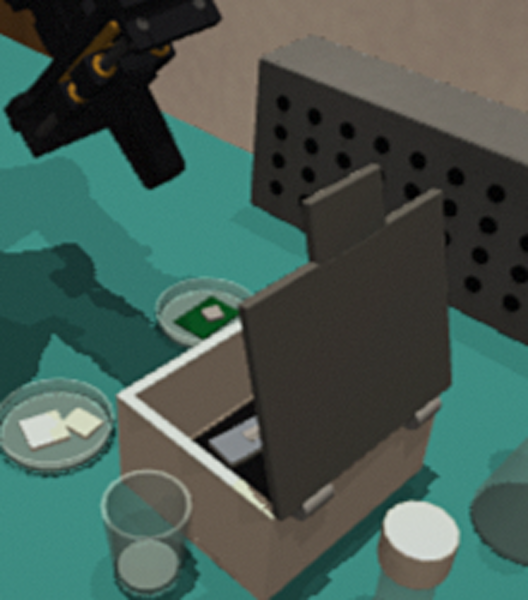

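```bash

python3 -m creep '[1,-18,18,0,0,0,1,-18,18,0,0,0,1,-14,16,0,0,0,0,0,0,0,0,0]' 
python3 -c "
from h import *
import cv2
px=np.array([180+243/2.4,60+312/2.4]); print(px,thfit(px))
for c in ('side',):
  cv2.imwrite(f'pics/{c}8.png',snapshot(c)['color'][:,:,::-1])
a=cv2.imread('pics/side8.png')[60:310,180:400]; cv2.imwrite('pics/side8z.png',cv2.resize(a,None,fx=2.4,fy=2.4,interpolation=2))
go(117,0,181,45)"
```

```text
clock: 8.62
tool_pos: [0.6043, 0.0012, 0.1757]
eef_rot: [0.007, 0.924, -0.382, -0.008]
contact_force: [-0.6, -1.3, 0.9]
opening: 0.008
[281.25 190.  ] (np.float64(1.345000000000001), array([282.0539965 , 187.54606747]))
t 8.67 p [0.6049 0.0041 0.1754] out,lat,z [124.1  -1.1 175.4] F [-0.15  0.35  0.35] op 0.0
tilt 44.7
shift tool mm [-0.9 -9.   1. ] turn deg [0.2 0.4 1.1]
```

View pics/side8z.png

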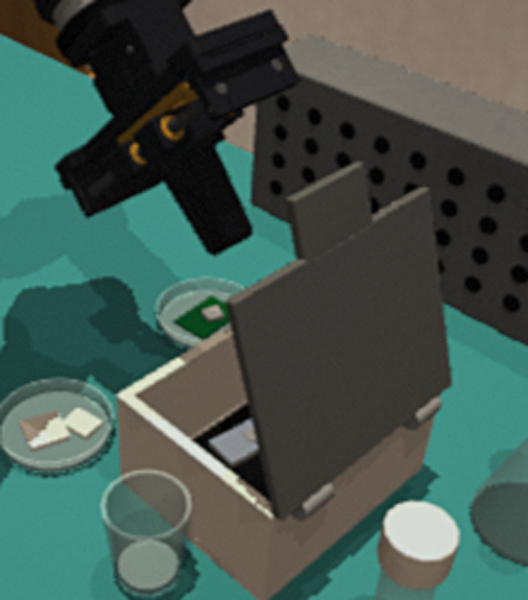

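```bash

python3 -m creep '[0,-6,1,0,0,0.5,0,-3,0,0,0,0.5,0,0,0,0,0,0,0,0,0,0,0,0,0,0,0,0,0,0]' 
python3 -m creep '[0,0,0,0,0,0,0,0,0,0,0,0,0,0,0,0,0,0,0,0,0,0,0,0,0,0,0,0,0,0]' 
python3 -c "
from h import *
go(117,0,181,45)"
```

```text
clock: 9.08
tool_pos: [0.6067, 0.0021, 0.1828]
eef_rot: [0.014, 0.926, -0.378, -0.001]
contact_force: [-0.3, 0.2, 0.1]
opening: 0.007
clock: 9.5
tool_pos: [0.6071, 0.0046, 0.1826]
eef_rot: [0.012, 0.926, -0.377, -0.0]
contact_force: [0.1, 0.9, 0.2]
opening: 0.003
t 9.5 p [0.6071 0.0046 0.1826] out,lat,z [124.6   1.1 182.6] F [0.05 0.95 0.22] op 0.0
tilt 44.3
shift tool mm [ 1.2 -4.4  6.4] turn deg [0.7 0.9 0.2]
```

```bash

python3 -m creep '[0,0,8,0.5,0.4,0,0,0,4,0,0,0,0,0,0,0,0,0,0,0,0,0,0,0,0,0,0,0,0,0]' 
python3 -c "
from h import *
import cv2
for c in ('side',):
  cv2.imwrite(f'pics/{c}9.png',snapshot(c)['color'][:,:,::-1])
a=cv2.imread('pics/side9.png')[60:310,180:400]; cv2.imwrite('pics/side9z.png',cv2.resize(a,None,fx=2.4,fy=2.4,interpolation=2))
go(117,0,181,45)"
```

```text
clock: 9.92
tool_pos: [0.6065, -0.0054, 0.1725]
eef_rot: [0.014, 0.924, -0.382, -0.004]
contact_force: [0.0, -0.1, -0.2]
opening: 0.003
t 9.97 p [ 0.6065 -0.0054  0.1725] out,lat,z [114.6   0.9 172.5] F [-0.47  0.14  0.33] op -0.0
tilt 44.9
shift tool mm [ 0.8 -4.3 -7.7] turn deg [0.1 0.4 0.2]
```

View pics/side9z.png

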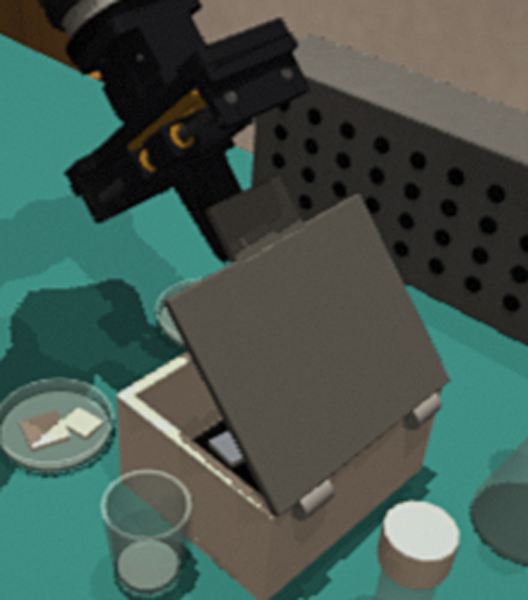

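```bash

python3 -m creep '[0,0,0,0,0,0,0,0,0,0,0,0,0,0,0,0,0,0,0,0,0,0,0,0,0,0,0,0,0,0]' 
python3 -c "
from h import *
import cv2
for c in ('side',):
  cv2.imwrite(f'pics/{c}10.png',snapshot(c)['color'][:,:,::-1])
a=cv2.imread('pics/side10.png')[60:310,180:400]; cv2.imwrite('pics/side10z.png',cv2.resize(a,None,fx=2.4,fy=2.4,interpolation=2))
go(117,0,181,45)"
```

```text
clock: 10.38
tool_pos: [0.6066, -0.0043, 0.1722]
eef_rot: [0.014, 0.925, -0.381, -0.004]
contact_force: [0.3, 1.0, -0.8]
opening: 0.007
t 10.43 p [ 0.6066 -0.0042  0.1722] out,lat,z [115.9   1.  172.2] F [-0.62 -0.28 -0.8 ] op 0.0
tilt 44.8
shift tool mm [ 0.9 -5.4 -7.1] turn deg [0.2 0.4 0.2]
```

View pics/side10z.png

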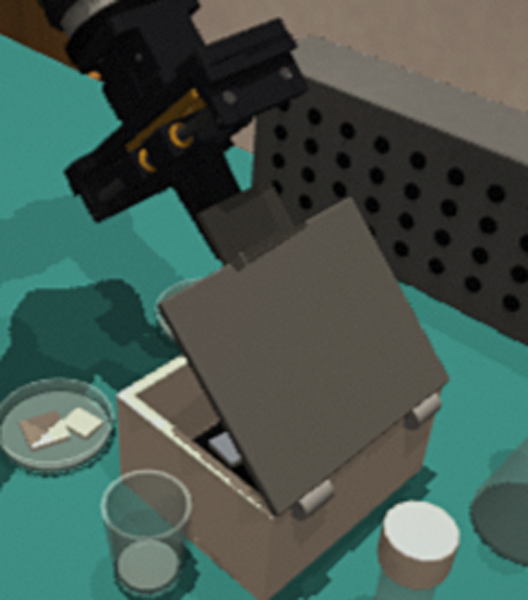

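```bash

python3 -m creep '[0,0,0,0,0,0,0,0,0,0,0,0,0,0,0,0,0,0,0,0,0,0,0,0,0,0,0,0,0,0]' 
python3 -m creep '[0,0,0,0,0,0,0,0,0,0,0,0,0,0,0,0,0,0,0,0,0,0,0,0,0,0,0,0,0,0]' 
python3 -m creep '[0,0,0,0,0,0,0,0,0,0,0,0,0,0,0,0,0,0,0,0,0,0,0,0,0,0,0,0,0,0]' 
python3 -c "
from h import *
import cv2
for c in ('side',):
  cv2.imwrite(f'pics/{c}11.png',snapshot(c)['color'][:,:,::-1])
a=cv2.imread('pics/side11.png')[60:310,180:400]; cv2.imwrite('pics/side11z.png',cv2.resize(a,None,fx=2.4,fy=2.4,interpolation=2))
go(117,0,181,45)"
```

```text
clock: 10.85
tool_pos: [0.6066, -0.004, 0.1721]
eef_rot: [0.014, 0.925, -0.381, -0.004]
contact_force: [-0.6, -0.7, -0.4]
opening: 0.007
clock: 11.27
tool_pos: [0.6066, -0.004, 0.1721]
eef_rot: [0.014, 0.925, -0.381, -0.004]
contact_force: [-0.7, 0.1, -0.7]
opening: 0.005
clock: 11.68
tool_pos: [0.6066, -0.004, 0.1721]
eef_rot: [0.014, 0.925, -0.381, -0.004]
contact_force: [0.5, 1.0, -0.8]
opening: 0.005
t 11.73 p [ 0.6066 -0.0041  0.1721] out,lat,z [116.    1.  172.1] F [-0.04  0.36 -2.1 ] op 0.0
tilt 44.7
shift tool mm [ 0.9 -5.5 -7. ] turn deg [0.3 0.4 0.2]
```

View pics/side11z.png

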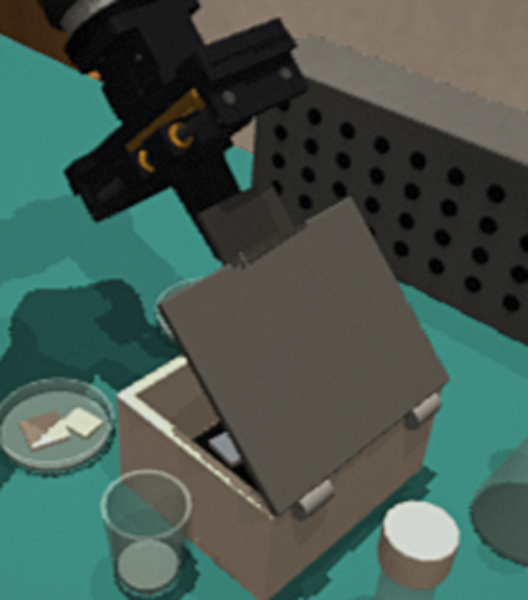

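```bash

python3 -m creep '[0.2,2,0,0,0,0,0.2,4,0,0,0,0,0.2,4,0,0,0,0,0.2,4,1,0,0,0,0.2,4,1,0,0,0]' 
python3 -m creep '[0,4,1,0,0,0,0,4,1,0,0,0,0,4,1,0,0,0,0,4,1,0,0,0,0,4,1,0,0,0]' 
python3 -c "
from h import *
import cv2
for c in ('side',):
  cv2.imwrite(f'pics/{c}12.png',snapshot(c)['color'][:,:,::-1])
a=cv2.imread('pics/side12.png')[60:310,180:400]; cv2.imwrite('pics/side12z.png',cv2.resize(a,None,fx=2.4,fy=2.4,interpolation=2))
go(172,0,57,45)"
```

```text
clock: 12.15
tool_pos: [0.6065, 0.0078, 0.1578]
eef_rot: [0.014, 0.925, -0.381, -0.003]
contact_force: [0.0, 0.0, 0.9]
opening: 0.001
clock: 12.57
tool_pos: [0.6068, 0.0208, 0.1375]
eef_rot: [0.013, 0.925, -0.38, -0.003]
contact_force: [-0.6, 0.3, 0.1]
opening: 0.005
t 12.62 p [0.6066 0.0215 0.1366] out,lat,z [141.6   0.  136.6] F [ 1.18  1.07 -1.14] op 0.0
tilt 44.7
shift tool mm [-0.1 77.6 35.2] turn deg [0.3 0.5 0.3]
```

View pics/side12z.png

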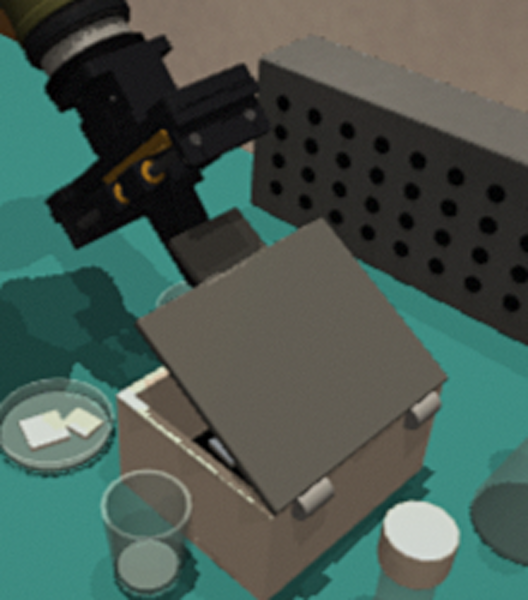

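```bash

python3 -m creep '[0,3,1,0,0,0,0,3,1,0,0,0,0,3,1,0,0,0,0,3,1,0,0,0,0,3,1,0,0,0]' 
python3 -m creep '[0,3,1,0,0,0,0,3,1.5,0,0,0,0,3,1.5,0,0,0,0,3,1.5,0,0,0,0,3,1.5,0,0,0]' 
python3 -c "
from h import *
go(172,0,57,45)"
```

```text
clock: 13.03
tool_pos: [0.607, 0.0291, 0.1213]
eef_rot: [0.013, 0.925, -0.38, -0.004]
contact_force: [0.4, 1.0, -0.9]
opening: 0.007
clock: 13.45
tool_pos: [0.6072, 0.0358, 0.104]
eef_rot: [0.013, 0.925, -0.38, -0.004]
contact_force: [0.7, 0.5, -0.1]
opening: 0.005
t 13.45 p [0.6072 0.0358 0.104 ] out,lat,z [1.558e+02 1.000e-01 1.040e+02] F [ 0.66  0.53 -0.05] op 0.01
tilt 44.7
shift tool mm [ 0.1 44.6 22.1] turn deg [0.3 0.5 0.2]
```

```bash

python3 -m creep '[0,2,1,0,0,0,0,2,1,0,0,0,0,2,1,0,0,0,0,2,1,0,0,0,0,2,1,0,0,0]' 
python3 -m creep '[0,2,1,0,0,0,0,2,1,0,0,0,0,2,1,0,0,0,0,2,1,0,0,0,0,2,1,0,0,0]' 
python3 -c "
from h import *
import cv2
for c in ('side',):
  cv2.imwrite(f'pics/{c}13.png',snapshot(c)['color'][:,:,::-1])
a=cv2.imread('pics/side13.png')[60:310,180:400]; cv2.imwrite('pics/side13z.png',cv2.resize(a,None,fx=2.4,fy=2.4,interpolation=2))
go(172,0,57,45)"
```

```text
clock: 13.87
tool_pos: [0.6073, 0.0393, 0.092]
eef_rot: [0.013, 0.925, -0.38, -0.004]
contact_force: [-0.5, -0.1, -0.7]
opening: 0.003
clock: 14.28
tool_pos: [0.6073, 0.0429, 0.0804]
eef_rot: [0.013, 0.925, -0.38, -0.004]
contact_force: [0.6, 0.4, -0.1]
opening: 0.003
t 14.33 p [0.6072 0.0431 0.0798] out,lat,z [163.2  -0.2  79.8] F [ 1.02  0.35 -1.52] op 0.0
tilt 44.7
shift tool mm [-0.2 22.3 10. ] turn deg [0.3 0.5 0.3]
```

View pics/side13z.png

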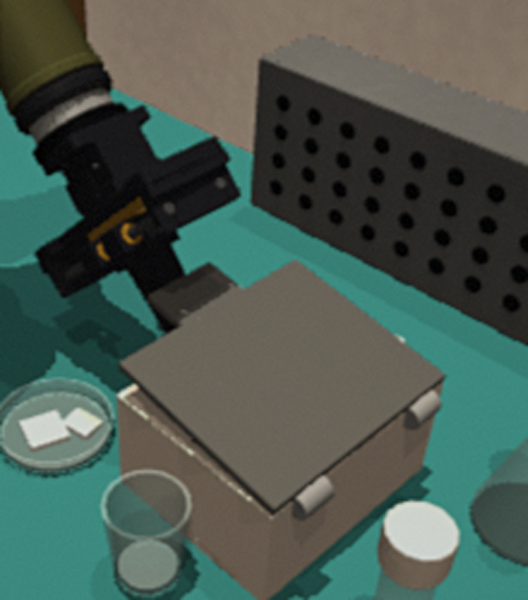

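```bash

python3 -m creep '[0,2,0.5,0,0,0,0,2,0.5,0,0,0,0,2,0.5,0,0,0,0,2,0.5,0,0,0,0,2,0.5,0,0,0]' 
python3 -m creep '[0,1.5,0.5,0,0,0,0,1.5,0.5,0,0,0,0,1.5,0.5,0,0,0,0,1.5,0.5,0,0,0,0,1.5,0.5,0,0,0]' 
python3 -m creep '[0,1.5,0.5,0,0,0,0,1.5,0.5,0,0,0,0,1.5,0.5,0,0,0,0,1.5,0.5,0,0,0,0,1.5,0.5,0,0,0]' 
python3 -c "
from h import *
import cv2
for c in ('side',):
  cv2.imwrite(f'pics/{c}14.png',snapshot(c)['color'][:,:,::-1])
a=cv2.imread('pics/side14.png')[60:310,180:400]; cv2.imwrite('pics/side14z.png',cv2.resize(a,None,fx=2.4,fy=2.4,interpolation=2))
go(172,0,57,45)"
```

```text
clock: 14.75
tool_pos: [0.6074, 0.0487, 0.0705]
eef_rot: [0.013, 0.925, -0.38, -0.004]
contact_force: [-0.2, 1.2, -0.8]
opening: 0.003
clock: 15.17
tool_pos: [0.6075, 0.053, 0.0625]
eef_rot: [0.013, 0.925, -0.38, -0.004]
contact_force: [-0.4, -0.8, -1.5]
opening: 0.01
clock: 15.58
tool_pos: [0.6079, 0.0562, 0.0553]
eef_rot: [0.014, 0.924, -0.381, -0.004]
contact_force: [-0.7, 0.2, -0.3]
opening: 0.002
t 15.63 p [0.6078 0.0564 0.055 ] out,lat,z [ 1.765e+02 -1.000e-01  5.500e+01] F [ 0.31  0.8  -0.29] op 0.01
tilt 44.8
shift tool mm [-0.  -4.6  1.8] turn deg [0.2 0.5 0.2]
```

View pics/side14z.png

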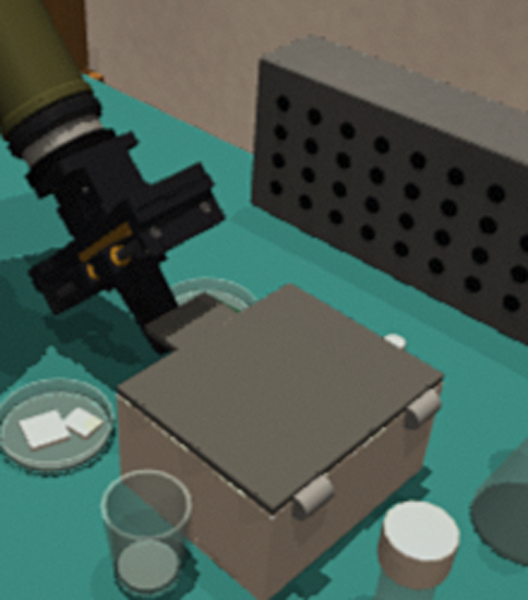

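```bash

python3 -m creep '[0,1.5,0.5,0,0,0,0,1.5,0.5,0,0,0,0,1.5,0.5,0,0,0,0,1.5,0,0,0,0,0,1.5,0,0,0,0]' 
python3 -c "
from h import *
import cv2
for c in ('side',):
  cv2.imwrite(f'pics/{c}15.png',snapshot(c)['color'][:,:,::-1])
a=cv2.imread('pics/side15.png')[160:260,190:300]; cv2.imwrite('pics/side15z.png',cv2.resize(a,None,fx=5,fy=5,interpolation=2))
b=cv2.imread('pics/side14.png')[160:260,190:300]
print(cv2.absdiff(a,b)[:,:,1].mean())
go(172,0,57,45)"
```

```text
clock: 16.05
tool_pos: [0.608, 0.0607, 0.0483]
eef_rot: [0.014, 0.924, -0.381, -0.004]
contact_force: [-0.3, -0.2, 0.2]
opening: 0.006
4.336363636363636
t 16.1 p [0.6079 0.061  0.048 ] out,lat,z [ 1.811e+02 -1.000e-01  4.800e+01] F [ 0.52  0.29 -0.14] op 0.0
tilt 44.8
shift tool mm [ -0.  -12.8   0. ] turn deg [0.2 0.5 0.2]
```

View pics/side15z.png

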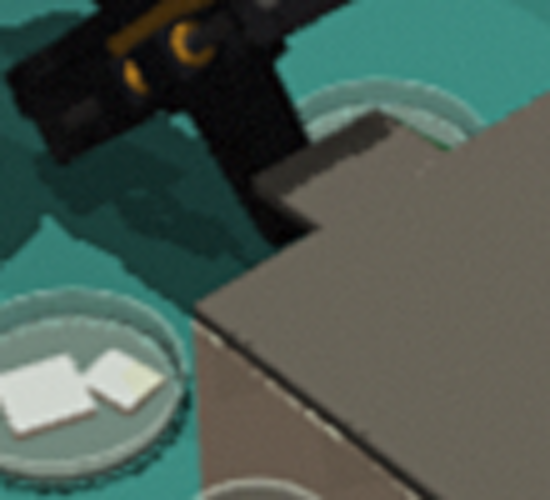

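```bash

python3 -m creep '[0,5,-5,0,0,0,0,8,-8,0,0,0,0,14,-14,0,0,0,0,8,-20,0,0,0,0,0,-25,0,0,0]' 
python3 -m creep '[0,0,-28,0,0,0,0,0,-28,0,0,0,0,0,-28,0,0,0,0,0,-28,0,0,0,0,0,-14,0,0,0]' 
python3 -m creep '[0,-15,-15,0,0,0,0,-15,-15,0,0,0,0,0,0,0,0,0,0,0,0,0,0,0,0,0,0,0,0,0]' 
python3 -c "
from h import *
import cv2
rep()
for c in ('side','top'):
  cv2.imwrite(f'pics/{c}16.png',snapshot(c)['color'][:,:,::-1])
  for t in ('flask_a','beaker','vial','dish_a','lid'): print(c,t,[(d['xy'],round(d['score'],2)) for d in find_in(t,c)][:2])
"
```

```text
clock: 16.52
tool_pos: [0.6077, 0.1361, 0.0728]
eef_rot: [0.015, 0.923, -0.384, -0.008]
contact_force: [-0.3, 0.4, -0.7]
opening: 0.002
clock: 16.93
tool_pos: [0.6084, 0.2385, 0.1653]
eef_rot: [0.011, 0.924, -0.381, -0.009]
contact_force: [-0.4, 0.3, -0.5]
opening: 0.004
clock: 17.35
tool_pos: [0.6067, 0.2508, 0.2106]
eef_rot: [0.007, 0.927, -0.375, -0.006]
contact_force: [0.3, -1.2, -0.4]
opening: 0.009
t 17.35 p [0.6067 0.2508 0.2106] out,lat,z [370.7  -8.1 210.6] F [ 0.26 -1.22 -0.39] op 0.01
tilt 44.1
side flask_a [([341.3, 338.4], 0.75), ([408.0, 258.7], 0.69)]
side beaker [([238.6, 277.7], 0.59)]
side vial []
side dish_a [([199.7, 237.2], 0.77), ([264.2, 178.9], 0.58)]
side lid [([293.4, 219.2], 0.78)]
top flask_a [([396.3, 234.4], 0.83), ([392.9, 139.1], 0.62)]
top beaker [([315.4, 248.2], 0.73)]
top vial [([314.8, 126.6], 0.68)]
top dish_a [([235.5, 232.4], 0.81), ([234.0, 142.8], 0.69)]
top lid [([315.2, 181.9], 0.9)]
```

View pics/side16.png

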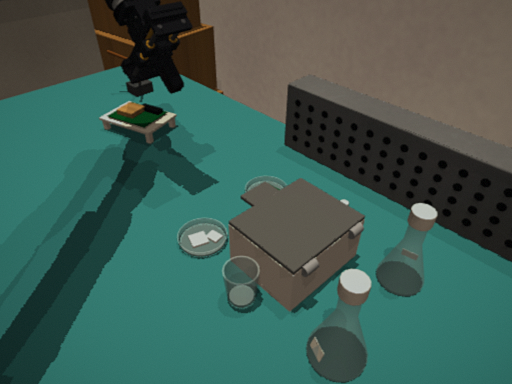

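View pics/top16.png

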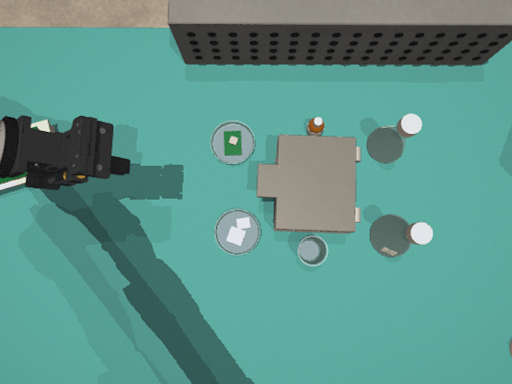

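```bash
python3 -m creep '[0,0,0,0,0,0,0,0,0,0,0,0,0,0,0,0,0,0,0,0,0,0,0,0]'; python3 -c "
from plant import *
print(finish_job())"
```

```text
clock: 18.28
tool_pos: [0.6069, 0.2497, 0.2106]
eef_rot: [0.007, 0.927, -0.376, -0.007]
contact_force: [0.4, 0.3, 0.3]
opening: 0.004
the job is handed in; nothing more can be done
None
```

I tipped the lid, caught it, let it down and handed the job in at about 18 s. `finish_job` gives no verdict, so the result is my own reading of the pictures and forces.

- **Tip:** With the fingers shut and the tool tilted 45°, I drew the lid forward by the back edge of its tab to about 1.43 rad. I then lifted off and it fell freely.
- **Catch:** The tab landed on the outer side of the finger at about 0.8 rad. Pictures 1.3 s apart show the lid not moving. Force readings during the hold were noisy, about 0.4 to 2 N downward, which fits the tab's weight on the finger.
- **Lowering:** I let it down on the finger at about 0.2 rad/s until it was shut. I then dropped the finger clear and drew it out to the front.

**Last checks:**
- The side and top pictures show the lid flat shut, the hand well clear, and the flasks, beaker, vial and dishes where they started.
- The networks' pixel positions mostly agree with the first pictures to within a few pixels. One flask is reported 13 pixels off in the top view, and that view of it was partly blocked by the lid at the start. The stopper positions there are unchanged.
- The vial was not found in the side picture because it is behind the reader. It is in the top picture, unmoved.
- The chip cannot be seen under the shut lid. The fingers never went into the case.
- While drawing the lid forward I read up to 7 N, more than expected but well under the 30 N limit.

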